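# Set both vents of the moss humidity box to half open

## Task

The humidity box for the fresh moss balls needs airing: set both of its sprung roof vents to half open. With the fingertips push the upright tab of one vent, then of the other, towards its stop pin, well past half open, each time letting go so that the slide comes back and catches on the pin at half open. Only push, do not lift or shift the box, leave the spool and the two pots standing where they are, and finish clear of everything.

Things in the scene. Friction and masses are not known exactly. Their poses are not given: they have to be found in the camera images.
- box: humidity box standing loose on the bench: dark tray, low clear hood, moss balls inside; 300 (its x) x 400 (its y) x 110 mm high, 4 kg. Origin: centre of its underside, z up. On its flat top, 115 mm to either side of the middle, lie two equal vents, a half turn from each other: the left one (+y side) is pushed along the box's +x, the right one (-y side) along its -x
- pin_left_head (a point): top of the black head (18 mm across) of the left vent's vertical sprung stop pin, 50 mm above the box top; it rises 12 mm while the slide's tooth passes under it. It stands in a metal bridge over the slide (48 mm wide, 16 mm long, 38 mm high), 95 mm ahead of the shut tab in its push direction, centre to centre
- pin_right_head (a point): top of the black head (18 mm across) of the right vent's vertical sprung stop pin, 50 mm above the box top; it rises 12 mm while the slide's tooth passes under it. It stands in a metal bridge over the slide (48 mm wide, 16 mm long, 38 mm high), 95 mm ahead of the shut tab in its push direction, centre to centre
- vent_left (a joint): travel of the left vent's slide, m, along its push direction: 0 shut (sprung), 0.030 half open, caught on the pin, 0.060 fully open, end stop. Its spring gives 3 N at 0, 6 N at 0.060; a slow push takes up to 10 N. Push it beyond 0.036: let go, it runs back and catches at 0.030. Let go well short of 0.030, it runs back to 0
- vent_right (a joint): travel of the right vent's slide, m, along its push direction: 0 shut (sprung), 0.030 half open, caught on the pin, 0.060 fully open, end stop. Its spring gives 3 N at 0, 6 N at 0.060; a slow push takes up to 10 N. Push it beyond 0.036: let go, it runs back and catches at 0.030. Let go well short of 0.030, it runs back to 0
- tab_left (a point): middle of the push face of the left vent's tab, an upright metal plate 6 mm thick, 36 mm wide, from 6 to 36 mm above the box top; this point is 26 mm above the box top and moves with the slide. Its x axis is the direction to push (the box's +x). The slide plate under the tab (58 mm wide) lies between two dark rails 9 mm high; nothing behind the tab is higher
- tab_right (a point): middle of the push face of the right vent's tab, an upright metal plate 6 mm thick, 36 mm wide, from 6 to 36 mm above the box top; this point is 26 mm above the box top and moves with the slide. Its x axis is the direction to push (the box's -x). The slide plate under the tab (58 mm wide) lies between two dark rails 9 mm high; nothing behind the tab is higher
- spool: bystander: black thread spool, 42 mm across, 44 mm high, standing loose on the top of the box between the two vents; origin at the centre of its underside
- pot_big: bystander: empty terracotta-coloured pot, 120 mm across the rim, 105 mm high, loose on the bench left of the box; origin at the centre of its underside
- pot_small: bystander: empty terracotta-coloured pot, 84 mm across the rim, 70 mm high, loose on the bench right of the box; origin at the centre of its underside

How it is judged:
By the outcome, as a careful person would: the job done as asked, in the order asked, and still so for the second after the job is handed in, with the robot touching nothing.
It also fails if it takes over 46 s, if anything falls off the work surface, if the arm or the gripper's body presses on something with over 40 N, if the wrist force passes 120 N, or if a joint passes its speed limit or range.

## Robot

A 6-joint arm with a two-finger parallel gripper is mounted at the origin on the work surface. World frame = base frame: x ahead of the robot, y to its left, z up, the work surface at z = 0. Lengths are in m, angles in degrees, forces in N, time in s.
With the tool pointing down it reaches from about 0.4 to 0.825 m from the base axis. Payload 7 kg.
Tool frame: the origin (TCP) lies midway between the tips of the shut fingers; the grasp point (between the pads) lies 19 mm behind it; z points along the fingers, y is the line along which they close (so a half turn about z gives the same grasp; the last joint's range is limited). The gripper opens to 88 mm and grips with 3 to 60 N. Pads are 19 mm wide; open, the fingers measure 130 mm over their backs; the gripper's body (78 mm by 193 mm) begins 47 mm behind the grasp point.
Start: joints at [-52.248, 20.546, 0.682, 0, -70.136, -16.507], TCP at [0.245, -0.629, 0.204] pointing down, gripper open.
Joint ranges: [-176.03, 176.03], [-82.01, 121.73], [-58.28, 71.71], [-173.87, 95.51], [-174.79, -0.11], [-173.66, 173.66]. Speed limits (degrees/s): [136.94, 136.94, 172.46, 180, 180, 180].

## Interface

Orientations are given as [roll, pitch, yaw] about the fixed x, y, z axes, in that order (R = Rz(yaw) Ry(pitch) Rx(roll)).
In Python, from plant import r, eyes, workorder gives the robot as it stands.
- The arm moves only by the tool step_arm, never from a script. Its argument "plan" is a list of rows, each a list of 5 numbers: the shift along the tool's x, y, z each as a share of 25 cm, from -1 to 1, then the turn about the tool's z as a share of 60 degrees, from -1 to 1, then the finger opening in mm, from 0 to 87.6. In form: [[x, y, z, turn, jaw], ...]. A call has 1 to 12 rows; each row is the pose to reach, as a shift and turn from the pose commanded when the call began, along the tool's axes at that moment; what a row does not reach only later rows make up. A row lasts 1/12 s, in which the tool goes at most 41.7 mm and 7.16 degrees, less where a joint would pass 70% of its speed; a pose out of reach is approached as far as the arm can. A call with a number of a shift or a turn outside -1 to 1 is refused whole. A call with a gripper value outside its range is refused whole. The fingers move at their own pace and stop on an object; "newtons" is the grip in N (left out, the last holds). Time passes only in rows, so rows that repeat a pose let the fingers close. It gives the time, the measured TCP pose, the force, the opening and the grip force at its end, in the units of the state.
- r.get_state(): the state, without advancing time (a new reading comes with each control period).
- eyes.capture(name): name is "scene" or "top" or "wrist"; returns the picture (480x640x3 uint8, red, green, blue); there is no depth.
- eyes.camera_model(name): a dict with "fov_y" (degrees; the focal length in pixels is half the picture's height over the tangent of half this angle, whatever the lens; pixels are square), "cx", "cy" (the principal point, pixels), "k1" (the pictures are not rectified: a ray, as slopes to the right and down, at radius r is drawn at 1 + k1 r^2 times it, then the intrinsics apply), "world_to_cam" (4x4, takes a point from world to camera coordinates); the wrist camera has in their place "hand_eye" (4x4, takes a point from camera to tool coordinates, whose origin is the TCP and whose axes are the flange's). Camera axes: x right, y up, looking along -z (the intrinsics and any distortion apply to the point x, -y, -z); pixel columns grow to the right and rows downward; lengths in m; the calibration is good to about 2 mm. A picture is of the moment at which its call begins: read the wrist's pose just before it. camera_model takes no time and is no camera call.
- workorder.close_job(): hands the job in; it is judged then, once.
The state is a dict: "time_s": time; "joints": joint angles; "qd": joint speeds; "joint_torque": joint torques, N m; "tcp_pos": TCP position; "eef_rot": TCP orientation; "contact_force": force on the tool from outside, world axes, zero at the start; "moment": the same for the moment, N m; "gripper_width": finger opening in m; "gripper_force": force on a finger pad.
Only numpy, scipy, OpenCV 4.12 (cv2) and the standard library are available. Lean on these libraries where they do the work, as an engineer would, in place of code of your own. Each camera call takes 0.05 s, during which the arm holds its last target. There are 200 camera calls.

## Working session

There is one attempt and no reset: what is moved stays moved. The work goes in short steps, Python scripts to look and compute and a tool call to move; the robot and the scene stay as the last step left them, time stands still between calls to the robot, and variables do not carry over. Pictures are saved under pics/ and viewed, at most 10 in all, crops included, and the job is handed in when it is done.

Besides the shell and the picture viewer there is one more tool, called after "Emit:" by a JSON object that holds its "fn" and its "kwargs". step_arm: Moves the arm, as the interface text tells. Its arguments: {"type":"object","properties":{"plan":{"type":"array"},"newtons":{"type":"number"}},"required":["plan"]}

```bash
mkdir -p pics; ls; python3 - <<'E'
from plant import r, eyes, workorder
import cv2
for n in("scene","top"):
    cv2.imwrite(f"pics/{n}0.png",eyes.capture(n)[:,:,::-1]); m=eyes.camera_model(n); print(n,m)
print(eyes.camera_model("wrist"))
s=r.get_state(); print(s["time_s"],s["tcp_pos"],s["eef_rot"],s["gripper_width"])
E
```

```text
pics
scene {'fov_y': 53.751789499945794, 'cx': 314.5755575063736, 'cy': 237.092897880368, 'k1': -0.11636160816994989, 'world_to_cam': array([[-7.79962770e-01,  6.25824276e-01, -1.43281181e-03,
         4.07366225e-01],
       [-4.44270235e-01, -5.52077159e-01,  7.05574071e-01,
         1.43795971e-01],
       [ 4.40774359e-01,  5.50958062e-01,  7.08634728e-01,
        -1.53770510e+00],
       [ 0.00000000e+00,  0.00000000e+00,  0.00000000e+00,
         1.00000000e+00]])}
top {'fov_y': 49.00530171827531, 'cx': 323.1182946971727, 'cy': 236.75672861183435, 'k1': 0.00023808620426970321, 'world_to_cam': array([[ 0.03864245, -0.99924901, -0.00285869, -0.0282007 ],
       [ 0.97834829,  0.03725176,  0.2035852 , -0.53934641],
       [-0.20332582, -0.01066383,  0.97905306, -1.50537298],
       [ 0.        ,  0.        ,  0.        ,  1.        ]])}
{'fov_y': 64.85613866724047, 'cx': 319.7771847656873, 'cy': 236.77977393095992, 'k1': -0.03519235131193118, 'hand_eye': array([[ 2.95425994e-04,  9.65250138e-01,  2.61327542e-01,
         6.95073182e-02],
       [ 9.99999936e-01, -2.31868299e-04, -2.74043320e-04,
         6.31839427e-04],
       [-2.03926780e-04,  2.61327606e-01, -9.65250144e-01,
        -1.80758329e-01],
       [ 0.00000000e+00,  0.00000000e+00,  0.00000000e+00,
         1.00000000e+00]])}
0.1 [ 0.24438152 -0.62870214  0.20292793] [ 1.79916096e+02 -7.51887958e-03 -1.58761321e+02] 0.08744706602645447
```

View pics/scene0.png

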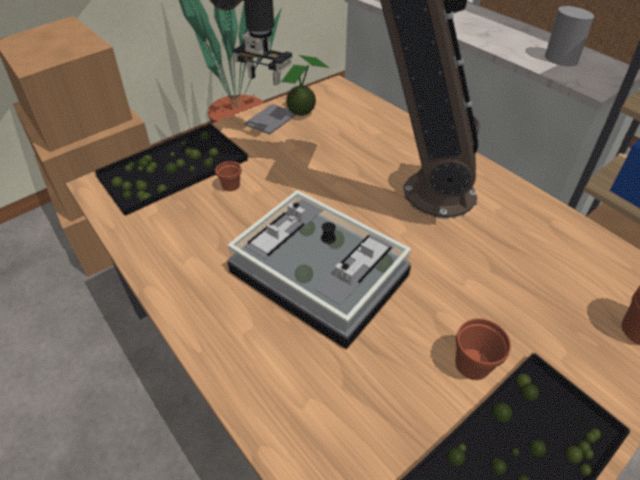

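View pics/top0.png

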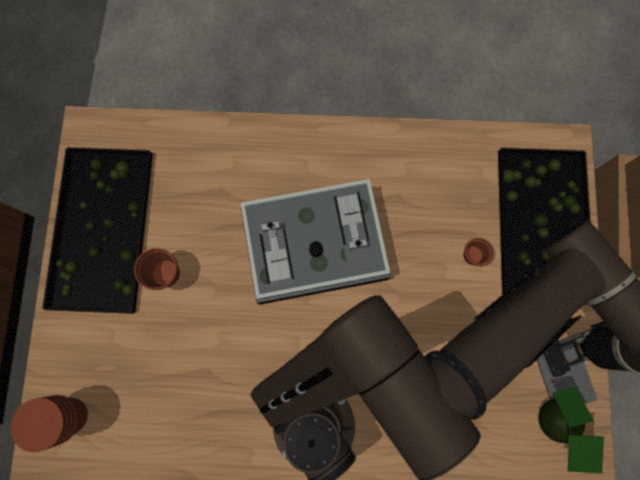

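The box is centred near top pixel (316,240) and turned slightly. The left pin is near (273,227), the right pin near (358,243) and the spool near (316,249). I'll enlarge this area.

```bash
cat > h.py <<'E'
import numpy as np, cv2
from plant import r, eyes, workorder
from scipy.spatial.transform import Rotation as R
def cam(n):
    m=eyes.camera_model(n); f=240/np.tan(np.radians(m["fov_y"]/2))
    K=np.array([[f,0,m["cx"]],[0,f,m["cy"]],[0,0,1]]); d=np.array([m["k1"],0,0,0,0])
    if "world_to_cam" in m: C=np.linalg.inv(m["world_to_cam"])
    else:
        s=r.get_state(); T=np.eye(4); T[:3,:3]=R.from_euler("xyz",s["eef_rot"],degrees=True).as_matrix(); T[:3,3]=s["tcp_pos"]; C=T@m["hand_eye"]
    return K,d,C
def at(c,px,z):
    K,d,C=c; p=cv2.undistortPoints(np.array([[px]],float),K,d)[0,0]
    v=C[:3,:3]@[p[0],-p[1],-1]; return C[:3,3]+v*(z-C[2,3])/v[2]
def proj(c,P):
    K,d,C=c; q=(np.atleast_2d(P)-C[:3,3])@C[:3,:3]*[1,-1,-1]
    return cv2.projectPoints(q,np.zeros(3),np.zeros(3),K,d)[0][:,0]
E
python3 - <<'E'
import cv2
im=cv2.imread("pics/top0.png")[170:310,230:400]
cv2.imwrite("pics/c1.png",cv2.resize(im,None,fx=4,fy=4,interpolation=cv2.INTER_CUBIC))
E
```

```text
(no output)
```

View pics/c1.png

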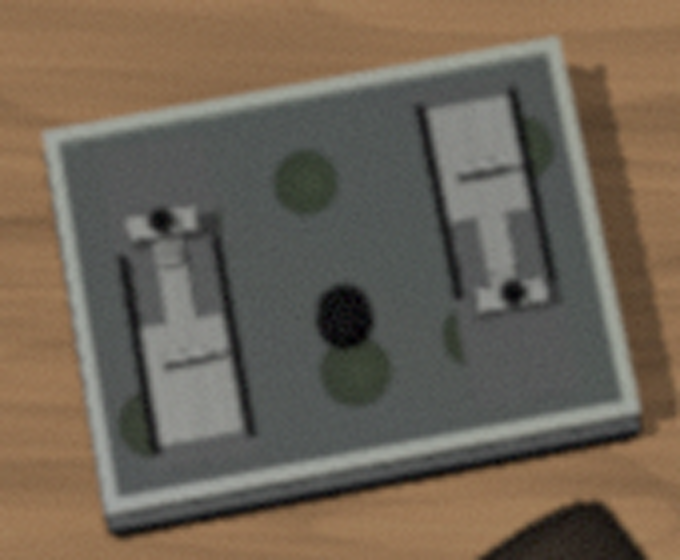

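```bash
cat > box.py <<'E'
from h import *
c=cam("top"); P=lambda u,v,z:at(c,((u+.5)/4+230-.5,(v+.5)/4+170-.5),z)
co=np.array([P(*p,.11) for p in[(45,130),(557,38),(637,408),(115,505)]])
L,Rr=P(162,219,.16),P(514,291,.16); tl,tr=P(197,359,.146),P(485,173,.146)
sp=P(345,318,.154)
E
python3 - <<'E'
from box import *
m=co.mean(0); e=[np.linalg.norm(co[i]-co[i-1]) for i in range(4)]; print("corners",co.round(4),m.round(4),np.round(e,4))
yc=np.degrees(np.arctan2(*((co[0]-co[1]+co[3]-co[2])[:2]*[-1,1])[[0,1]])) ; print(yc)
d=L-Rr; print("pins",L,Rr,(L+Rr)/2,np.linalg.norm(d),tl,tr,"tab-pin",np.linalg.norm(L-tl),np.linalg.norm(Rr-tr),sp)
for a,b in((tl,L),(Rr,tr)): print(np.degrees(np.arctan2(b[1]-a[1],b[0]-a[0])))
E
```

```text
corners [[ 0.6221  0.2341  0.11  ]
 [ 0.7058 -0.1351  0.11  ]
 [ 0.4355 -0.1972  0.11  ]
 [ 0.3532  0.1662  0.11  ]] [0.5291 0.017  0.11  ] [0.2773 0.3786 0.2774 0.3725]
12.759691655021674
pins [0.54779707 0.13970842 0.16      ] [ 0.50619031 -0.10560882  0.16      ] [0.52699369 0.0170498  0.16      ] 0.24882056003201686 [0.45275371 0.11126955 0.146     ] [ 0.5928005  -0.08389731  0.146     ] tab-pin 0.10018987268367775 0.09038094387766912 [0.48396704 0.01005679 0.154     ]
16.658229463713916
14.072950652846867
```

Emit:
{"fn": "step_arm", "kwargs": {"plan": [[-1, 0.66, -0.2, 0, 0], [-1, 0.66, -0.2, 0, 0], [-1, 0.66, -0.2, 0, 0], [-1, 0.66, -0.2, 0, 0], [-1, 0.66, -0.2, 0, 0], [-1, 0.66, -0.2, 0, 0], [-1, 0.66, -0.2, 0, 0], [-1, 0.66, -0.2, 0, 0]], "newtons": 30}}

```text
time_s: 0.77
tcp_pos: [0.4203, -0.3813, 0.2549]
eef_rot: [-179.9, 0.1, -158.6]
contact_force: [0.1, -0.4, -0.1]
gripper_width: 0.0396
gripper_force: 0.0
```

Emit:
{"fn": "step_arm", "kwargs": {"plan": [[-1, 0.66, 0, 0, 0], [-1, 0.66, 0, 0, 0], [-1, 0.66, 0, 0, 0], [-1, 0.66, 0, 0, 0], [-1, 0.66, 0, 0, 0], [-1, 0.66, 0, 0, 0], [-1, 0.66, 0, 0, 0], [-1, 0.66, 0, 0, 0]]}}

```text
time_s: 1.43
tcp_pos: [0.5936, -0.136, 0.2527]
eef_rot: [180.0, -0.0, -158.6]
contact_force: [-0.0, -1.3, 0.2]
gripper_width: 0.0006
gripper_force: 0.0
```

Emit:
{"fn": "step_arm", "kwargs": {"plan": [[-0.26, 0.18, 0, 0.14, 0], [-0.26, 0.18, 0, 0.14, 0], [-0.26, 0.18, 0, 0.14, 0], [-0.26, 0.18, 0, 0.14, 0], [-0.26, 0.18, 0, 0.14, 0]]}}

```text
time_s: 1.85
tcp_pos: [0.6349, -0.0749, 0.2531]
eef_rot: [180.0, -0.1, -167.1]
contact_force: [0.7, -0.7, 0.8]
gripper_width: 0.0007
gripper_force: 0.0
```

```bash
python3 - <<'E'
from h import *
import pickle
c=cam("wrist"); s=r.get_state(); print(s["time_s"],s["tcp_pos"],s["eef_rot"],s["gripper_width"])
im=eyes.capture("wrist"); cv2.imwrite("pics/w1.png",im[:,:,::-1]); pickle.dump(c,open("w1.pkl","wb"))
# expected from model
y=np.radians(12.8); b=np.array([.527,.017]); M=np.array([[np.cos(y),-np.sin(y)],[np.sin(y),np.cos(y)]])
for n,p in dict(tabR_top=(.0475,-.115,.146),pinR=(-.0475,-.115,.16),tabL_top=(-.0475,.115,.146),pinL=(.0475,.115,.16)).items(): print(n,proj(c,[*(b+M@p[:2]),p[2]]).round())
E
```

```text
1.85 [ 0.63494142 -0.07487478  0.25309386] [ 1.79995712e+02 -7.98597508e-02 -1.67101169e+02] 0.0006604598283678905
tabR_top [[317. 179.]]
pinR [[317.  38.]]
tabL_top [[637.  49.]]
pinL [[627. 183.]]
```

View pics/w1.png

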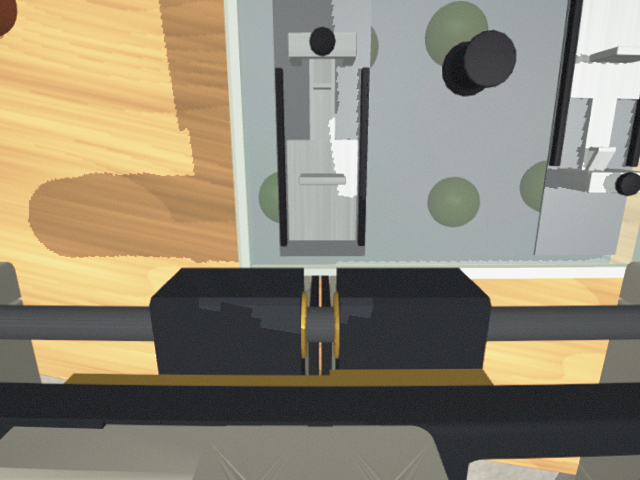

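Tab at (322,179) and pin head at (322,41) match the prediction to within 5 px (about 3 mm towards tool +y), and the rails run parallel to the tool x axis. I'll lower behind the right tab.

Emit:
{"fn": "step_arm", "kwargs": {"plan": [[0, 0.012, 0.15, 0, 0], [0, 0.012, 0.3, 0, 0], [0, 0.012, 0.4, 0, 0], [0, 0.012, 0.46, 0, 0], [0, 0.012, 0.508, 0, 0], [0, 0.012, 0.508, 0, 0], [0.03, 0.012, 0.508, 0, 0], [0.06, 0.012, 0.508, 0, 0], [0.06, 0.012, 0.508, 0, 0]]}}

```text
time_s: 2.65
tcp_pos: [0.6192, -0.0757, 0.1285]
eef_rot: [-180.0, 0.1, -167.2]
contact_force: [0.5, 0.1, -0.3]
gripper_width: 0.0004
gripper_force: 0.0
```

Emit:
{"fn": "step_arm", "kwargs": {"plan": [[0.01, 0, 0, 0, 0], [0.02, 0, 0, 0, 0], [0.03, 0, 0, 0, 0], [0.04, 0, 0, 0, 0], [0.05, 0, 0, 0, 0], [0.06, 0, 0, 0, 0], [0.07, 0, 0, 0, 0], [0.08, 0, 0, 0, 0]]}}

```text
time_s: 3.32
tcp_pos: [0.6002, -0.0798, 0.1267]
eef_rot: [-180.0, -0.0, -167.2]
contact_force: [0.7, -0.1, -0.8]
gripper_width: 0.0005
gripper_force: 0.0
```

No contact yet where I expected some, so I'll take a look.

```bash
python3 - <<'E'
from h import *
c=cam("wrist"); im=eyes.capture("wrist"); cv2.imwrite("pics/w2.png",im[:,:,::-1])
s=r.get_state(); print(s["tcp_pos"],s["contact_force"])
b=s["tcp_pos"]
E
```

```text
[ 0.59981477 -0.07982661  0.12670539] [-0.27775492 -0.34256398 -0.08019332]
```

View pics/w2.png

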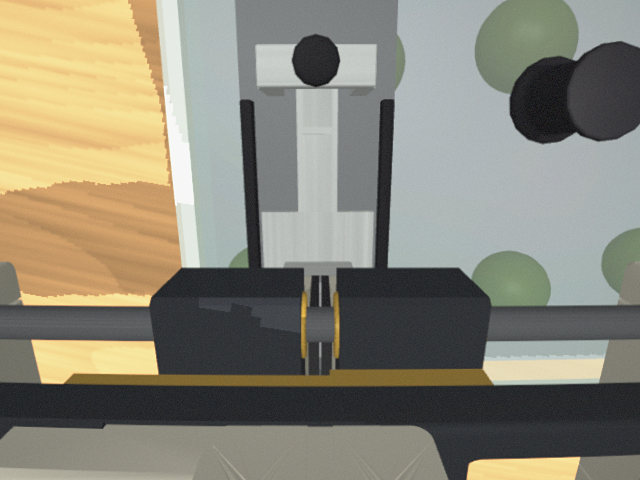

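The tab top edge is at about (318,265) just ahead of the fingers and the pin head is at (316,60). I'll convert both to the tool frame.

```bash
python3 - <<'E'
from h import *
c=cam("wrist"); s=r.get_state(); T=R.from_euler("xyz",s["eef_rot"],degrees=True)
for px,z in(((316,60),.16),((318,262),.146),((318,269),.146),((316,60),.158)):
    print(px,z,(T.inv().apply(at(c,px,z)-s["tcp_pos"])*1e3).round(1))
E
```

```text
(316, 60) 0.16 [ 95.9  -0.6 -33.3]
(318, 262) 0.146 [ 14.1  -0.  -19.3]
(318, 269) 0.146 [ 10.8  -0.  -19.3]
(316, 60) 0.158 [ 96.2  -0.7 -31.3]
```

Emit:
{"fn": "step_arm", "kwargs": {"plan": [[0.01, 0, 0, 0, 0], [0.02, 0, 0, 0, 0], [0.03, 0, 0, 0, 0], [0.04, 0, 0, 0, 0]]}}

```text
time_s: 3.7
tcp_pos: [0.5905, -0.082, 0.1267]
eef_rot: [180.0, -0.0, -167.2]
contact_force: [-0.4, 0.2, -0.2]
gripper_width: 0.0004
gripper_force: 0.0
```

```bash
python3 - <<'E'
from h import *
import pickle
c=cam("wrist"); s=r.get_state(); T=R.from_euler("xyz",s["eef_rot"],degrees=True)
im=eyes.capture("wrist"); im2=eyes.capture("wrist")
print(s["contact_force"],T.inv().apply(s["contact_force"]), s["tcp_pos"])
w1=pickle.load(open("w1.pkl","rb")); print("pin w1",at(w1,(322,41),.16),"tab w1",at(w1,(322,177),.146),at(w1,(322,181),.146))
g=np.vstack([im[20:300,200:440]]);cv2.imwrite("pics/w3.png",cv2.resize(g[:,:,::-1],None,fx=2,fy=2))
E
```

```text
[-0.41372396  0.20816106 -0.21135059] [0.35709304 0.29491466 0.21137056] [ 0.59049077 -0.08197725  0.12673545]
pin w1 [ 0.50736245 -0.1017845   0.16      ] tab w1 [ 0.59661593 -0.08109845  0.146     ] [ 0.59956213 -0.08041828  0.146     ]
```

View pics/w3.png

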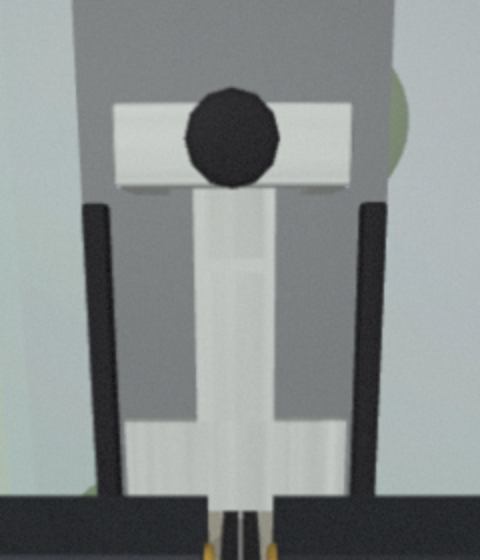

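```bash
python3 - <<'E'
from h import *
import pickle
w1=pickle.load(open("w1.pkl","rb")); w3=cam("wrist")
u=np.array([np.cos(np.radians(12.8)),np.sin(np.radians(12.8)),0])
K,d,C=w3; C2=C.copy(); C2[:3,3]+=np.array([.59981-.59049,-.07983+.08198,0]); w2=(K,d,C2)
print("tcp",np.dot(r.get_state()["tcp_pos"],u))
for n,z,px in(("pin",.16,[(322,41),(316,60),(315.5,88)]),("shoulder",.115,[(322,140),(316,212),(316,230)]),("tooth",.118,[(322,88),(316,131),(316,152)]),("bridge far edge",.148,[(322,34),(316,44),(316,71)])):
    print(n,[round(float(at(w,p,z)@u),4) for w,p in zip((w1,w2,w3),px)])
E
```

```text
tcp 0.5575178557240732
pin [0.4722, 0.4712, 0.4712]
shoulder [0.5369, 0.5363, 0.5364]
tooth [0.497, 0.4957, 0.4961]
bridge far edge [0.4651, 0.4632, 0.4635]
```

```bash
python3 - <<'E'
from h import *
c=cam("scene"); s=r.get_state()
im=eyes.capture("scene"); x0,y0=220,130
print(proj(c,s["tcp_pos"]))
y=np.radians(12.8);b=np.array([.5276,.019]);M=np.array([[np.cos(y),-np.sin(y)],[np.sin(y),np.cos(y)]])
g=cv2.resize(im[y0:y0+200,x0:x0+266,::-1],None,fx=3,fy=3,interpolation=cv2.INTER_CUBIC)
for p in([*(b+M@[.0475,-.115]),.146],[*(b+M@[-.0475,-.115]),.16],s["tcp_pos"],[*(b+M@[-.0475,.115]),.146]):
    q=(proj(c,p)[0]-[x0,y0])*3; print(q.round())
cv2.imwrite("pics/s2.png",g)
E
```

```text
[[274.41682593 230.82993238]]
[153. 291.]
[224. 221.]
[163. 302.]
[438. 348.]
```

View pics/s2.png

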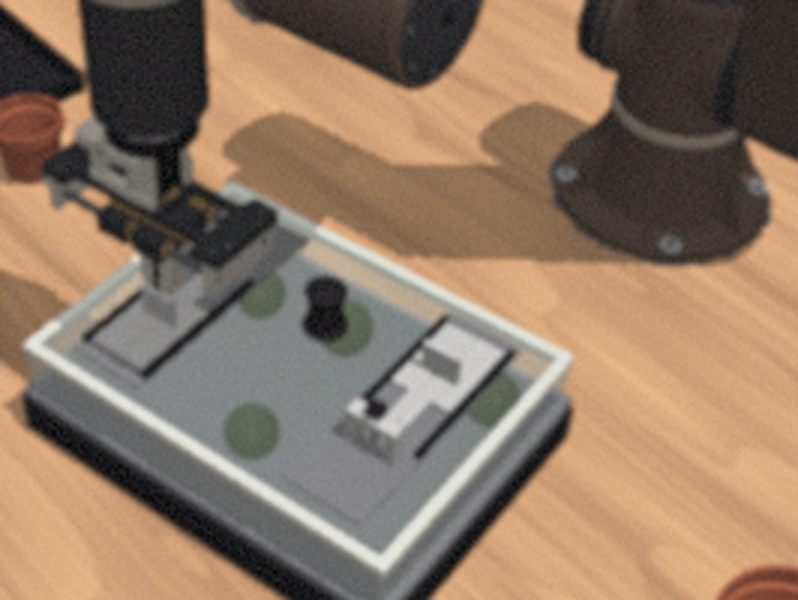

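The slide hasn't moved and the fingers seem not to touch the tab. I'll enlarge the scene and top views together.

```bash
python3 - <<'E'
from h import *
s=r.get_state()
def crop(n,x0,y0,w,h,k):
    im=np.mean([eyes.capture(n) for _ in range(4)],0).astype(np.uint8)[y0:y0+h,x0:x0+w,::-1]
    print(n,((proj(cam(n),s["tcp_pos"])[0]-[x0,y0])*k).round()); return cv2.resize(im,None,fx=k,fy=k,interpolation=cv2.INTER_CUBIC)
a=crop("scene",240,185,50,70,8); b=crop("top",320,180,50,70,8)
cv2.imwrite("pics/z1.png",np.hstack([a,b]))
E
```

```text
scene [275. 367.]
top [239. 282.]
```

View pics/z1.png

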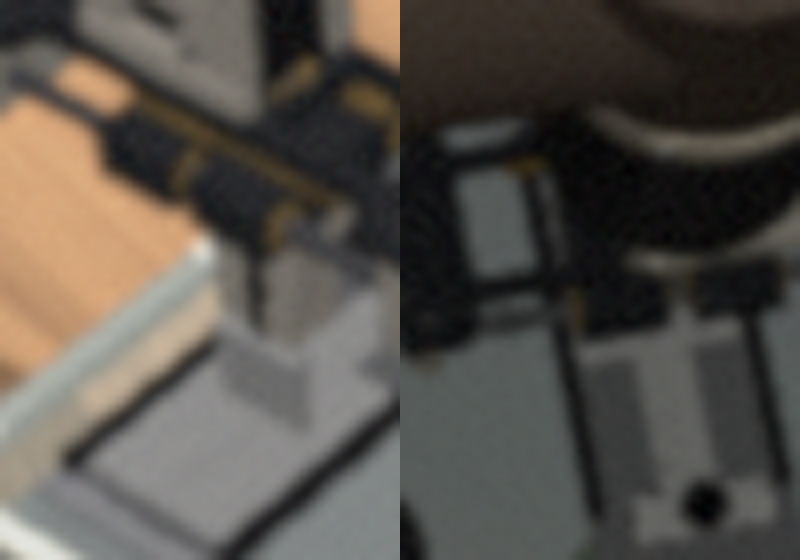

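In the left crop the finger bottoms are at about (300,335), at or just above the tab's top edge. The calibration puts the TCP at (275,367). So the tips seem to ride about 20 mm higher than the TCP reading and skimmed over the tab. I'll lift, go back, and come down again slowly, feeling for contact.

Emit:
{"fn": "step_arm", "kwargs": {"plan": [[0, 0, -0.08, 0, 0], [0, 0, -0.16, 0, 0], [-0.1, 0, -0.16, 0, 0], [-0.18, 0, -0.16, 0, 0], [-0.2, 0, -0.16, 0, 0], [-0.2, 0, -0.1, 0, 0], [-0.2, 0, -0.04, 0, 0], [-0.2, 0, 0, 0, 0], [-0.2, 0, 0, 0, 0], [-0.2, 0, 0, 0, 0]]}}

```text
time_s: 5.08
tcp_pos: [0.639, -0.071, 0.1263]
eef_rot: [-180.0, -0.1, -167.2]
contact_force: [-0.5, 0.4, 1.4]
gripper_width: 0.0004
gripper_force: 0.0
```

```bash
python3 - <<'E'
from h import *
s=r.get_state(); print(s["tcp_pos"],s["contact_force"])
def crop(n,x0,y0,w,h,k):
    im=np.mean([eyes.capture(n) for _ in range(4)],0).astype(np.uint8)[y0:y0+h,x0:x0+w,::-1]
    p=(proj(cam(n),s["tcp_pos"])[0]-[x0,y0])*k; print(n,p.round()); return cv2.resize(im,None,fx=k,fy=k,interpolation=cv2.INTER_CUBIC)
cv2.imwrite("pics/z2.png",crop("scene",220,185,90,70,8))
E
```

```text
[ 0.63903372 -0.07100237  0.12632499] [-0.46097447  0.40536564  1.41521036]
scene [331. 454.]
```

View pics/z2.png

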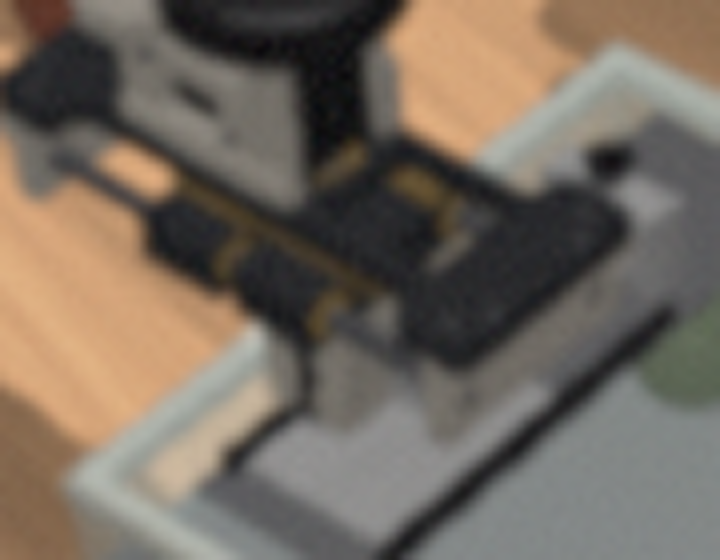

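Finger bottoms are at about (325,420), while the TCP projects to (331,454). That is the same vertical offset of roughly 17–20 mm. I'll go lower in small steps and watch the force.

Emit:
{"fn": "step_arm", "kwargs": {"plan": [[0, 0, 0.008, 0, 0], [0, 0, 0.016, 0, 0], [0, 0, 0.024, 0, 0], [0, 0, 0.024, 0, 0]]}}

```text
time_s: 5.62
tcp_pos: [0.6392, -0.0708, 0.1203]
eef_rot: [180.0, -0.0, -167.2]
contact_force: [0.8, -0.4, 0.9]
gripper_width: 0.0003
gripper_force: 0.0
```

Emit:
{"fn": "step_arm", "kwargs": {"plan": [[0, 0, 0.006, 0, 0], [0, 0, 0.012, 0, 0], [0, 0, 0.012, 0, 0]]}}

```text
time_s: 5.87
tcp_pos: [0.6393, -0.0708, 0.1174]
eef_rot: [180.0, -0.0, -167.2]
contact_force: [0.1, 0.5, -0.1]
gripper_width: 0.0003
gripper_force: 0.0
```

Emit:
{"fn": "step_arm", "kwargs": {"plan": [[0, 0, 0.006, 0, 0], [0, 0, 0.012, 0, 0], [0, 0, 0.012, 0, 0]]}}

```text
time_s: 6.12
tcp_pos: [0.6393, -0.0708, 0.1144]
eef_rot: [180.0, -0.0, -167.2]
contact_force: [-0.5, -0.1, -0.8]
gripper_width: 0.0003
gripper_force: 0.0
```

Emit:
{"fn": "step_arm", "kwargs": {"plan": [[0, 0, 0.006, 0, 0], [0, 0, 0.012, 0, 0], [0, 0, 0.012, 0, 0]]}}

```text
time_s: 6.37
tcp_pos: [0.6393, -0.0708, 0.1114]
eef_rot: [180.0, -0.0, -167.2]
contact_force: [-0.2, -0.4, 0.1]
gripper_width: 0.0005
gripper_force: 0.0
```

Emit:
{"fn": "step_arm", "kwargs": {"plan": [[0, 0, 0.008, 0, 0], [0, 0, 0.016, 0, 0], [0.03, 0, 0.016, 0, 0], [0.06, 0, 0.016, 0, 0], [0.09, 0, 0.016, 0, 0], [0.09, 0, 0.016, 0, 0]]}}

```text
time_s: 6.87
tcp_pos: [0.6158, -0.0762, 0.108]
eef_rot: [180.0, -0.0, -167.2]
contact_force: [-0.6, 0.3, 0.5]
gripper_width: 0.0004
gripper_force: 0.0
```

Emit:
{"fn": "step_arm", "kwargs": {"plan": [[0.01, 0, 0, 0, 0], [0.02, 0, 0, 0, 0], [0.03, 0, 0, 0, 0], [0.04, 0, 0, 0, 0], [0.05, 0, 0, 0, 0]]}}

```text
time_s: 7.28
tcp_pos: [0.6067, -0.0783, 0.1082]
eef_rot: [-180.0, 0.2, -167.1]
contact_force: [6.5, 0.7, -2.3]
gripper_width: 0.0005
gripper_force: 3.2
```

Contact now, about 6 N. I'll push on about 45 mm.

Emit:
{"fn": "step_arm", "kwargs": {"plan": [[0.01, 0, 0, 0, 0], [0.02, 0, 0, 0, 0], [0.03, 0, 0, 0, 0], [0.04, 0, 0, 0, 0], [0.05, 0, 0, 0, 0], [0.06, 0, 0, 0, 0], [0.07, 0, 0, 0, 0], [0.08, 0, 0, 0, 0], [0.09, 0, 0, 0, 0], [0.1, 0, 0, 0, 0]]}}

```text
time_s: 8.12
tcp_pos: [0.582, -0.0841, 0.1081]
eef_rot: [-180.0, 0.1, -167.1]
contact_force: [5.4, -1.0, -1.8]
gripper_width: 0.0004
gripper_force: 2.6
```

Emit:
{"fn": "step_arm", "kwargs": {"plan": [[0.01, 0, 0, 0, 0], [0.02, 0, 0, 0, 0], [0.03, 0, 0, 0, 0], [0.04, 0, 0, 0, 0], [0.05, 0, 0, 0, 0], [0.06, 0, 0, 0, 0], [0.07, 0, 0, 0, 0], [0.075, 0, 0, 0, 0], [0.075, 0, 0, 0, 0]]}}

```text
time_s: 8.87
tcp_pos: [0.5636, -0.0884, 0.1081]
eef_rot: [-180.0, 0.1, -167.1]
contact_force: [5.5, -0.4, -2.0]
gripper_width: 0.0002
gripper_force: 2.6
```

```bash
python3 - <<'E'
from h import *
c=cam("wrist"); im=eyes.capture("wrist")
cv2.imwrite("pics/w4.png",cv2.resize(im[0:300,160:640,::-1],None,fx=1.6,fy=1.6))
s=r.get_state(); u=np.array([np.cos(np.radians(12.8)),np.sin(np.radians(12.8)),0]); print("u",s["tcp_pos"]@u)
E
```

```text
u 0.5301089369751871
```

Emit:
{"fn": "step_arm", "kwargs": {"plan": [[-0.015, 0, 0, 0, 0], [-0.03, 0, 0, 0, 0], [-0.045, 0, 0, 0, 0], [-0.06, 0, 0, 0, 0], [-0.08, 0, 0, 0, 0], [-0.11, 0, 0, 0, 0], [-0.15, 0, 0, 0, 0], [-0.19, 0, 0, 0, 0], [-0.19, 0, -0.15, 0, 0], [-0.19, 0, -0.3, 0, 0], [-0.19, 0, -0.46, 0, 0], [-0.19, 0, -0.46, 0, 0]]}}

```text
time_s: 9.92
tcp_pos: [0.6132, -0.0781, 0.2312]
eef_rot: [-179.8, 0.6, -167.1]
contact_force: [1.7, -0.1, 1.8]
gripper_width: 0.0005
gripper_force: 0.0
```

```bash
python3 - <<'E'
from h import *
import pickle
c=cam("wrist"); s=r.get_state(); print(s["tcp_pos"],s["eef_rot"])
im=eyes.capture("wrist"); pickle.dump(c,open("w5.pkl","wb"))
cv2.imwrite("pics/w5.png",im[:,:,::-1])
u=np.array([np.cos(np.radians(12.8)),np.sin(np.radians(12.8)),0]);v=np.array([-u[1],u[0],0])
# rectify to z=.146 plane in box coords: 2 px/mm? print profile along slide centreline; find pin by template (dark)
g=cv2.cvtColor(im,cv2.COLOR_RGB2GRAY)
def mark(z,du0,du1,vv):  # sample gray along u at lateral v
    o=[]
    for a in np.arange(du0,du1,.002):
        p=proj(c,u*a+v*vv+[0,0,z])[0]; x,y=p.round().astype(int)
        o.append(int(g[y-1:y+2,x-1:x+2].mean()) if 1<=y<479 and 1<=x<639 else -1)
    return o
vr=np.array([.5074,-.1018,0])@v; print("pin row z.16",mark(.16,.44,.5,vr)); 
for w in(-.012,0,.012): print(w,"tab z.146 from .50",mark(.146,.50,.60,vr+w))
E
```

```text
[ 0.61317333 -0.07808834  0.23122797] [-179.81577314    0.5815947  -167.09555273]
pin row z.16 [124, 124, 124, 124, 124, 124, 128, 179, 178, 179, 179, 177, 42, 42, 43, 42, 42, 39, 39, 38, 34, 172, 188, 189, 188, 188, 188, 186, 187, 187]
-0.012 tab z.146 from .50 [123, 124, 123, 128, 179, 184, 184, 185, 185, 185, 185, 186, 184, 184, 185, 183, 139, 169, 190, 186, 175, 186, 186, 185, 185, 186, 185, 185, 185, 186, 186, 186, 186, 186, 187, 187, 187, 187, 188, 186, 187, 188, 82, 87, 118, 41, 32, 114, 93, 34]
0 tab z.146 from .50 [186, 186, 186, 185, 189, 188, 187, 188, 186, 187, 186, 186, 186, 185, 186, 183, 139, 173, 192, 186, 172, 183, 183, 182, 182, 182, 181, 182, 181, 181, 181, 181, 180, 180, 181, 180, 181, 181, 181, 182, 181, 181, 69, 114, 118, 43, 33, 114, 92, 34]
0.012 tab z.146 from .50 [150, 158, 122, 130, 182, 186, 184, 184, 185, 184, 184, 183, 183, 185, 183, 181, 139, 175, 194, 186, 173, 184, 184, 184, 184, 184, 184, 185, 184, 185, 185, 185, 185, 185, 186, 186, 184, 184, 184, 184, 186, 185, 70, 113, 118, 42, 31, 113, 93, 35]
```

The right vent is caught at half open: the tab-to-pin distance is now 65 mm, and the pin hasn't moved, so neither has the box. Next is the left vent.

Emit:
{"fn": "step_arm", "kwargs": {"plan": [[0.592, 0.914, 0, 0, 0], [0.592, 0.914, 0, 0, 0], [0.592, 0.914, 0, 0, 0], [0.592, 0.914, 0, 0, 0], [0.592, 0.914, 0, 0, 0], [0.592, 0.914, 0, 0, 0], [0.592, 0.914, 0, 0, 0], [0.592, 0.914, 0, 0, 0], [0.592, 0.914, 0, 0, 0]]}}

```text
time_s: 10.72
tcp_pos: [0.4132, 0.113, 0.2227]
eef_rot: [180.0, -0.0, -167.0]
contact_force: [0.1, -0.5, -0.2]
gripper_width: 0.0006
gripper_force: 0.0
```

```bash
python3 - <<'E'
from h import *
c=cam("wrist"); s=r.get_state(); print(s["tcp_pos"],s["eef_rot"])
im=eyes.capture("wrist"); cv2.imwrite("pics/w6.png",im[:,:,::-1])
t=eyes.capture("top"); cv2.imwrite("pics/t6.png",t[:,:,::-1])
g=cv2.cvtColor(im,cv2.COLOR_RGB2GRAY)
u=np.array([np.cos(np.radians(12.8)),np.sin(np.radians(12.8)),0]);v=np.array([-u[1],u[0],0])
print("tcp u,v",s["tcp_pos"]@u,s["tcp_pos"]@v)
m=(g<60).astype(np.uint8); n,l,st,ce=cv2.connectedComponentsWithStats(m[:262])
pz=lambda p,z:[round(float(at(c,p,z)@k),4) for k in(u,v)]
for i in range(1,n):
    if st[i,4]>150: print(st[i],ce[i].round(1),"z.16",pz(ce[i],.16),"z.119",pz(ce[i],.119))
E
```

```text
[0.41319313 0.11304176 0.22271922] [ 1.79993299e+02 -2.52336495e-02 -1.66974158e+02]
tcp u,v 0.4279692497929077 0.01869027660677643
[   0  146  406    7 1680] [197.9 148.7] z.16 [0.367, -0.0577] z.119 [0.3684, -0.0706]
[271 206   9  56 409] [275.3 233.2] z.16 [0.4219, -0.0102] z.119 [0.4325, -0.0151]
[357 206   9  56 417] [361.  233.3] z.16 [0.4217, 0.0469] z.119 [0.4324, 0.0516]
```

Rails are centred at v=0.0182 and the TCP is at v=0.0187, so it's aligned. I'll lower behind the left tab.

Emit:
{"fn": "step_arm", "kwargs": {"plan": [[0, 0, 0.15, 0, 0], [0, 0, 0.3, 0, 0], [0, 0, 0.38, 0, 0], [0, 0, 0.42, 0, 0], [0, 0, 0.42, 0, 0]]}}

```text
time_s: 11.23
tcp_pos: [0.4129, 0.11, 0.1148]
eef_rot: [-179.8, -0.3, -167.3]
contact_force: [0.1, 0.6, -0.5]
gripper_width: 0.0004
gripper_force: 0.0
```

Emit:
{"fn": "step_arm", "kwargs": {"plan": [[0, 0, 0.012, 0, 0], [0, 0, 0.024, 0, 0], [0, 0, 0.032, 0, 0], [0, 0, 0.038, 0, 0], [0, 0, 0.038, 0, 0]]}}

```text
time_s: 11.65
tcp_pos: [0.4141, 0.1122, 0.1085]
eef_rot: [180.0, 0.0, -167.2]
contact_force: [-0.3, 0.5, -0.7]
gripper_width: 0.0005
gripper_force: 0.0
```

Emit:
{"fn": "step_arm", "kwargs": {"plan": [[-0.03, 0, 0, 0, 0], [-0.06, 0, 0, 0, 0], [-0.08, 0, 0, 0, 0], [-0.09, 0, 0, 0, 0], [-0.1, 0, 0, 0, 0], [-0.11, 0, 0, 0, 0], [-0.12, 0, 0, 0, 0], [-0.13, 0, 0, 0, 0], [-0.14, 0, 0, 0, 0]]}}

```text
time_s: 12.4
tcp_pos: [0.4472, 0.1195, 0.108]
eef_rot: [-180.0, -0.1, -167.2]
contact_force: [-6.5, 1.2, 4.6]
gripper_width: 0.0004
gripper_force: 3.2
```

Emit:
{"fn": "step_arm", "kwargs": {"plan": [[-0.01, 0, 0, 0, 0], [-0.02, 0, 0, 0, 0], [-0.03, 0, 0, 0, 0], [-0.04, 0, 0, 0, 0], [-0.05, 0, 0, 0, 0], [-0.06, 0, 0, 0, 0], [-0.07, 0, 0, 0, 0], [-0.08, 0, 0, 0, 0], [-0.09, 0, 0, 0, 0], [-0.1, 0, 0, 0, 0]]}}

```text
time_s: 13.23
tcp_pos: [0.4717, 0.1252, 0.108]
eef_rot: [-180.0, -0.1, -167.2]
contact_force: [-5.7, 1.7, 1.8]
gripper_width: 0.0003
gripper_force: 2.6
```

Emit:
{"fn": "step_arm", "kwargs": {"plan": [[-0.01, 0, 0, 0, 0], [-0.02, 0, 0, 0, 0], [-0.03, 0, 0, 0, 0], [-0.04, 0, 0, 0, 0], [-0.05, 0, 0, 0, 0], [-0.06, 0, 0, 0, 0], [-0.07, 0, 0, 0, 0], [-0.075, 0, 0, 0, 0], [-0.075, 0, 0, 0, 0]]}}

```text
time_s: 13.98
tcp_pos: [0.4901, 0.1295, 0.108]
eef_rot: [-180.0, -0.1, -167.2]
contact_force: [-6.1, 1.3, 2.0]
gripper_width: 0.0007
gripper_force: 2.6
```

Emit:
{"fn": "step_arm", "kwargs": {"plan": [[0.015, 0, 0, 0, 0], [0.03, 0, 0, 0, 0], [0.045, 0, 0, 0, 0], [0.06, 0, 0, 0, 0], [0.08, 0, 0, 0, 0], [0.11, 0, 0, 0, 0], [0.15, 0, 0, 0, 0], [0.19, 0, 0, 0, 0], [0.19, 0, -0.15, 0, 0], [0.19, 0, -0.3, 0, 0], [0.19, 0, -0.45, 0, 0], [0.19, 0, -0.6, 0, 0]]}}

```text
time_s: 14.98
tcp_pos: [0.4437, 0.1187, 0.2605]
eef_rot: [180.0, 0.1, -167.1]
contact_force: [1.1, 1.4, -0.5]
gripper_width: 0.0005
gripper_force: 0.0
```

Emit:
{"fn": "step_arm", "kwargs": {"plan": [[-0.55, 0, 0, 0, 0], [-0.55, 0, 0, 0, 0], [-0.55, 0, 0, 0, 0], [-0.55, 0, 0, 0, 0], [-0.55, 0, 0, 0, 0], [-0.55, 0, 0, 0, 0], [-0.55, 0, 0, 0, 0]]}}

```text
time_s: 15.57
tcp_pos: [0.5776, 0.1494, 0.2583]
eef_rot: [-180.0, -0.0, -167.2]
contact_force: [-0.1, 0.2, -0.4]
gripper_width: 0.0004
gripper_force: 0.0
```

```bash
python3 - <<'E'
from h import *
c=cam("wrist"); s=r.get_state(); print(s["tcp_pos"],s["eef_rot"],s["time_s"])
im=eyes.capture("wrist"); cv2.imwrite("pics/w7.png",im[:,:,::-1])
g=cv2.cvtColor(im,cv2.COLOR_RGB2GRAY)
u=np.array([np.cos(np.radians(12.8)),np.sin(np.radians(12.8)),0]);v=np.array([-u[1],u[0],0])
def mark(z,a0,a1,vv):
    o=[]
    for a in np.arange(a0,a1,.002):
        x,y=proj(c,u*a+v*vv+[0,0,z])[0].round().astype(int)
        o.append(int(g[y-1:y+2,x-1:x+2].mean()) if 1<=y<479 and 1<=x<639 else -1)
    return o
print("pin from .54",mark(.16,.54,.60,.0185))
for w in(-.012,0,.012): print("tab from .45",mark(.146,.45,.54,.0185+w))
print("Rpin from .44",mark(.16,.44,.5,-.2116)," Rtab from .50",mark(.146,.50,.57,-.2116))
E
```

```text
[0.57764006 0.14944394 0.25830224] [-1.79997942e+02 -2.51764458e-03 -1.67153605e+02] 15.5667
pin from .54 [173, 173, 172, 172, 172, 171, 172, 172, 146, 41, 38, 38, 36, 35, 34, 32, 33, 55, 176, 212, 213, 214, 214, 183, 164, 165, 165, 165, 164, 164]
tab from .45 [168, 89, 208, 240, 240, 240, 239, 239, 239, 239, 239, 239, 239, 239, 239, 239, 239, 239, 232, 186, 180, 180, 178, 179, 175, 186, 180, 127, 138, 177, 176, 176, 176, 175, 175, 176, 175, 175, 175, 175, 168, 118, 115, 115, 114, 114]
tab from .45 [170, 87, 206, 238, 237, 238, 238, 238, 238, 238, 238, 238, 238, 238, 238, 238, 238, 238, 236, 184, 178, 178, 178, 178, 176, 185, 182, 125, 138, 177, 177, 177, 177, 176, 177, 176, 176, 176, 177, 175, 176, 174, 173, 173, 172, 173]
tab from .45 [168, 82, 227, 241, 241, 241, 241, 241, 241, 241, 241, 241, 241, 241, 241, 240, 240, 240, 240, 240, 240, 240, 239, 228, 177, 183, 180, 122, 141, 176, 175, 176, 174, 174, 174, 174, 173, 171, 171, 172, 165, 115, 115, 114, 115, 114]
Rpin from .44 [-1, -1, -1, -1, -1, -1, -1, -1, -1, -1, -1, -1, -1, -1, -1, -1, -1, -1, -1, -1, -1, -1, -1, -1, -1, -1, -1, -1, -1, -1]  Rtab from .50 [153, 153, 152, 152, 155, 223, 228, 228, 228, 229, 228, 228, 228, 229, 228, 229, 225, 215, 233, 227, 217, 229, 229, 229, 230, 229, 230, 229, 229, 229, 230, 230, 224, 171, 166]
```

View pics/w7.png

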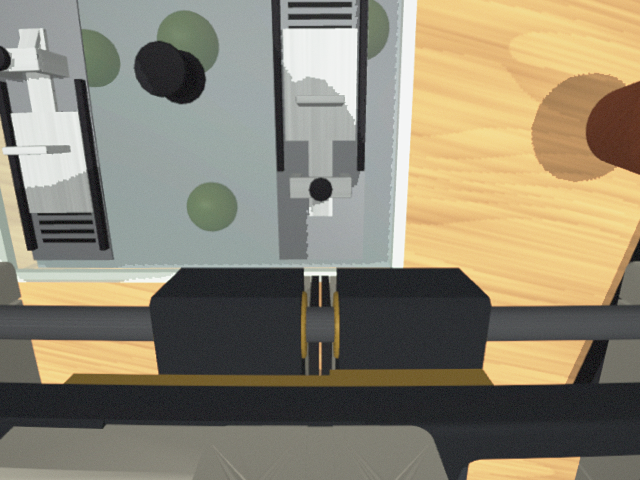

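Both vents show open slots: left tab (320,100) to pin (320,189) is about 65 mm, and the right tab sits the same way. The spool stands at (165,70). I'll rise clear and hand in.

Emit:
{"fn": "step_arm", "kwargs": {"plan": [[0, 0, -0.15, 0, 0], [0, 0, -0.3, 0, 0], [0, 0, -0.4, 0, 0], [0, 0, -0.4, 0, 0], [0, 0, -0.4, 0, 0], [0, 0, -0.4, 0, 0]]}}

```text
time_s: 16.12
tcp_pos: [0.5774, 0.1496, 0.3587]
eef_rot: [180.0, 0.0, -167.1]
contact_force: [-0.1, -0.9, -0.3]
gripper_width: 0.0006
gripper_force: 0.0
```

```bash
python3 -c "
from plant import r,workorder
s=r.get_state();print(s['tcp_pos'],s['qd'].round(2) if hasattr(s['qd'],'round') else s['qd'],s['time_s']);print(workorder.close_job())"
```

```text
[0.57742659 0.14958816 0.35866647] [-0.18  1.12 -0.97 -0.1   0.02 -0.03] 16.1167
the job is handed in; nothing more can be done
None
```

Both vents were pushed well past half open and are now caught on their pins at half open (tab to pin about 65 mm on each), the box and spool did not visibly move, the arm stayed away from both pots, and it finished clear; handed in at 16 s.

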